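# Set out the flower stamps by size

### The job

Set out the four wooden-handled flower stamps on the dark stand in order of size, one standing upright in the middle of each white pad, with the biggest next to the pink flower and the smallest at the far end, by the green leaf. Set each one down, do not drop it, and leave the blue vase standing where it is.

Things in the scene. Friction and masses are not known exactly. Their poses are not given: they have to be found in the camera images.
- stamp_blue: the biggest hand stamp, standing upright: a flat blue flower-shaped base, 68 mm in diameter and 22 mm thick, with an upright round bare-wood handle in its middle, 24 mm in diameter and 40 mm long, so 62 mm tall in all; about 100 g; loose. Origin: centre of the underside of the base; z up along the handle
- stamp_red: the second biggest hand stamp, standing upright: a flat red flower-shaped base, 56 mm in diameter and 20 mm thick, with an upright round bare-wood handle in its middle, 24 mm in diameter and 40 mm long, so 60 mm tall in all; about 80 g; loose. Origin: centre of the underside of the base; z up along the handle
- stamp_orange: the second smallest hand stamp, standing upright: a flat orange flower-shaped base, 44 mm in diameter and 18 mm thick, with an upright round bare-wood handle in its middle, 24 mm in diameter and 40 mm long, so 58 mm tall in all; about 60 g; loose. Origin: centre of the underside of the base; z up along the handle
- stamp_yellow: the smallest hand stamp, standing upright: a flat yellow flower-shaped base, 32 mm in diameter and 16 mm thick, with an upright round bare-wood handle in its middle, 24 mm in diameter and 40 mm long, so 56 mm tall in all; about 40 g; loose. Origin: centre of the underside of the base; z up along the handle
- pad_1: one of four equal round white pads in a row on a dark wooden stand, 62 mm in diameter, 3 mm thick, neighbours 72 to 92 mm apart between centres; fixed. The pad's top is 15 mm above the table. Which pad number lies where in the row changes every time. Origin: centre of the pad's underside, z up. (The stand is a fixed board 460 x 90 mm, 12 mm thick, lying flat.)
- pad_2: one of four equal round white pads in a row on a dark wooden stand, 62 mm in diameter, 3 mm thick, neighbours 72 to 92 mm apart between centres; fixed. The pad's top is 15 mm above the table. Which pad number lies where in the row changes every time. Origin: centre of the pad's underside, z up. (The stand is a fixed board 460 x 90 mm, 12 mm thick, lying flat.)
- pad_3: one of four equal round white pads in a row on a dark wooden stand, 62 mm in diameter, 3 mm thick, neighbours 72 to 92 mm apart between centres; fixed. The pad's top is 15 mm above the table. Which pad number lies where in the row changes every time. Origin: centre of the pad's underside, z up. (The stand is a fixed board 460 x 90 mm, 12 mm thick, lying flat.)
- pad_4: one of four equal round white pads in a row on a dark wooden stand, 62 mm in diameter, 3 mm thick, neighbours 72 to 92 mm apart between centres; fixed. The pad's top is 15 mm above the table. Which pad number lies where in the row changes every time. Origin: centre of the pad's underside, z up. (The stand is a fixed board 460 x 90 mm, 12 mm thick, lying flat.)
- flower: small pink flower with a yellow middle, 45 mm across and 9 mm high, fixed on one end of the dark stand, in line with the pads; it marks the end where the biggest stamp belongs, and is 72 to 82 mm from the nearest pad's centre. The stand's other end bears a small flat green leaf. Origin: centre of its underside, z up
- vase: small blue ceramic bud vase, 46 mm in diameter at most, 75 mm high, about 180 g, standing loose among the stamps; not to be moved. Origin: centre of its underside, z up along it

How it is judged:
By the outcome, as a careful person would: the job done as asked, in the order asked, and still so for the second after the job is handed in, with the robot touching nothing.
It also fails if it takes over 90 s, if anything falls off the work surface, if the arm or the gripper's body presses on something with over 40 N, if the wrist force passes 120 N, or if a joint passes its speed limit or range.

### The arm

A 6-joint arm with a two-finger parallel gripper is mounted at the origin on the work surface. World frame = base frame: x ahead of the robot, y to its left, z up, the work surface at z = 0. Lengths are in m, angles in degrees, forces in N, time in s.
With the tool pointing down it reaches from about 0.3 to 0.825 m from the base axis. Payload 5.4 kg.
Tool frame: the origin (TCP) lies between the finger pads; the fingertips stand 14 mm ahead of it and the grasp point (between the pads) lies 5 mm behind it (r.tcp_to_tips is the distance from the TCP to the fingertips, in m); z points along the fingers, y is the line along which they close (so a half turn about z gives the same grasp; the last joint's range is limited). The gripper opens to 92 mm and grips with 3 to 60 N. Pads are 20 mm wide; open, the fingers measure 128 mm over their backs; the gripper's body (75 mm by 189 mm) begins 69 mm behind the grasp point.
Start: joints at [60.556, 9.076, 91.501, -0, 79.423, -12.038], TCP at [0.172, 0.549, 0.229] pointing down, gripper open.
Joint ranges: [-166.64, 166.64], [-54.1, 131.32], [10.49, 154.53], [-73.88, 253.88], [9.74, 151.15], [-171.62, 171.62]. Speed limits (degrees/s): [147.25, 147.25, 180, 180, 180, 180].

### API

Orientations are given as a 3x3 rotation matrix whose columns are the frame's x, y, z axes.
In Python, from station import r, kin, camera, finish_job, look_for, silhouettes, mark_of gives the robot as it stands. The module is installed in compiled form; this text tells all that it offers. Calls block until the motion is done:
- r.goto(position, orientation): joint-space move of the TCP to a pose.
- r.move_linear(position, speed=0.15, rot=None, max_force=None): straight line of the TCP; rot=None keeps the orientation; speed is the mean speed in m/s. With max_force (N) it stops when the force on the tool has changed by that much, and returns True; else False.
- r.goto_joints(angles): joint-space move.
- r.grip(opening): opening from 0.0 (shut) to 1.0 (fully open); the grip force is fixed at half the most; returns when the fingers have stopped.
- r.wait(seconds).
- kin.ik(position, orientation): joint angles nearest the present ones, or None.
- r.read_state(): the state.
- camera(name): name is "scene" or "top" or "wrist"; returns a dict with "image" (480x640x3 uint8, blue, green, red), "z_map" (480x640 float32, m along the optical axis (not along the pixel's ray), 0 where there is no reading), "fx", "fy", "cx", "cy" (pixels), "D" ([k1, k2, p1, p2, k3] as OpenCV has them; the pictures are not rectified), "R" (3x3) and "t" (3): a world point X has camera coordinates R X + t. Camera axes: x right, y down, z forward; pixel columns grow to the right and rows downward; lengths in m; the calibration is good to about 2 mm. A picture is of the moment at which its call begins.
A pose or a line that the arm cannot do raises r.MotionError and nothing moves.
- finish_job(): hands the job in; it is judged then, once.
Trained networks look in the newest picture that a camera, given by its name, has taken for a name from the list of things; names that differ only in an ending like _2 or _b are one class to them, and where a whole thing is asked for, a point or a joint stands for the part that bears it (a point fixed in the world has none). Each returns a list of dicts, best first, with "confidence" (0 to 1); they miss things now and then, are a little off and sometimes report something else, mostly with a low value. They report only what shows in the picture. A call takes as long as a camera call.
- look_for(name, camera): "at" ([column, row] in pixels, amid what is visible of it).
- silhouettes(name, camera): "mask" (480x640 bool, what is visible of it) and "at" ([column, row] in pixels, amid what is visible of it).
- mark_of(name, camera): "at" ([column, row] in pixels: a listed point, or the origin of a listed thing).
The state is a dict: "clock": time; "qpos": joint angles; "joint_vel": joint speeds; "joint_torque": joint torques, N m; "tool_pos": TCP position; "eef_rot": TCP orientation; "wrist_force": force on the tool from outside, world axes, zero at the start; "moment": the same for the moment, N m; "grip_width": opening from 0.0 (shut) to 1.0 (fully open); "finger_force": force on a finger pad.
Only numpy, scipy, OpenCV 4.12 (cv2) and the standard library are available. Lean on these libraries where they do the work, as an engineer would, in place of code of your own. Each camera call takes 0.05 s, during which the arm holds its last target. There are 200 camera calls.

## Working session

There is one attempt and no reset: what is moved stays moved. The work goes in short steps, each a Python script; the robot and the scene stay as the last script left them, time stands still between calls to the robot, and variables do not carry over. Pictures are saved under pics/ and viewed, at most 14 in all, crops included, and the job is handed in when it is done.

```bash
mkdir -p pics; python3 - <<'E'
from station import r,camera
import cv2
for n in("top","scene"):
    c=camera(n);cv2.imwrite(f"pics/{n}0.png",c["image"]);print(n,c["fx"],c["fy"],c["cx"],c["cy"],c["D"],c["R"],c["t"],(c["z_map"]>0).mean())
print(r.read_state()["clock"])
E
```

```text
top 462.0763299411488 462.0763299411488 318.7635568966001 242.69589027178796 [-0.01249242  0.          0.          0.          0.        ] [[ 0.0940805  -0.99556367 -0.0013592 ]
 [-0.97023011 -0.09138029 -0.22428371]
 [ 0.22316451  0.02241946 -0.97452294]] [-0.0415221   0.57078409  0.71824814] 0.9961197916666666
scene 434.06435829779855 434.06435829779855 328.1499779377885 235.04173149947698 [-0.02225523  0.          0.          0.          0.        ] [[ 0.8098542   0.58655816  0.00925746]
 [ 0.3563733  -0.47938299 -0.80199128]
 [-0.46597666  0.65279512 -0.597264  ]] [-0.44994037 -0.16412851  1.04864239] 0.9959798177083333
0.1
```

View pics/top0.png

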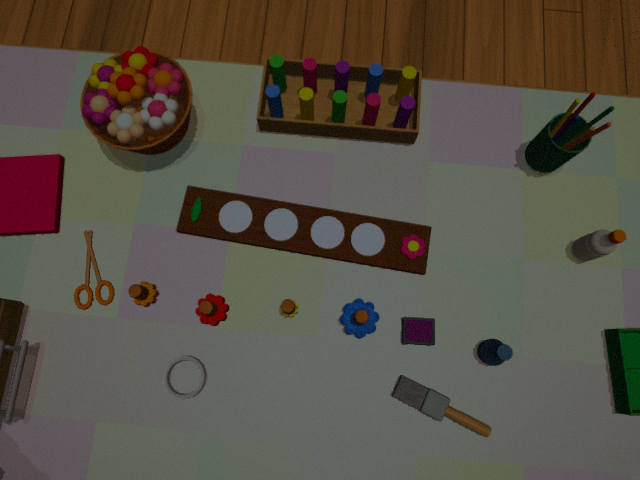

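View pics/scene0.png

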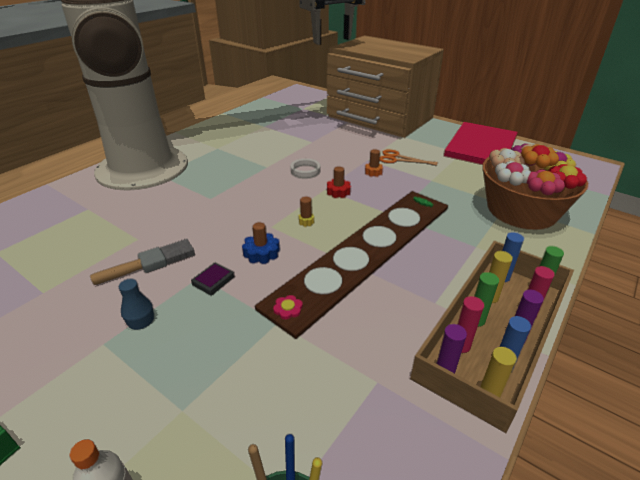

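The top view shows the flower at (413,246) and the leaf at (196,209). The pads are at (236,216), (281,225), (327,232) and (368,239). The stamps are orange (143,292), red (210,308), yellow (289,308) and blue (360,317), with the vase at (493,352). The scene view agrees. Next I measure from both views.

```bash
cat > h.py <<'E'
import numpy as np, cv2
from station import *
def cloud(c):
    v,u=np.mgrid[:480,:640]; K=np.array([[c["fx"],0,c["cx"]],[0,c["fy"],c["cy"]],[0,0,1]])
    p=cv2.undistortPoints(np.stack([u,v],-1).reshape(-1,1,2).astype(float),K,np.array(c["D"],float)).reshape(480,640,2)
    P=np.dstack([p,np.ones((480,640))])*c["z_map"][...,None]
    return (P-np.array(c["t"]))@np.array(c["R"])
def disc(P,band=.004):
    """height of the highest level and centre, radius of the points there"""
    z=np.percentile(P[:,2],97); Q=P[abs(P[:,2]-z)<band]; Q=Q.astype(np.float32)
    (x,y),rad=cv2.minEnclosingCircle(Q[:,:2]); return np.r_[x,y,np.median(Q[:,2]),rad,len(Q),Q[:,:2].mean(0)]
def see(cam,names):
    c=camera(cam); X=cloud(c); out=[]
    for n in names:
        for s in silhouettes(n,cam):
            if s["confidence"]>.4:
                m=cv2.erode(s["mask"].astype(np.uint8),np.ones((3,3)))>0 if n=="pad_1" else s["mask"]
                P=X[m]; P=P[(P[:,2]>-.02)&(P[:,2]<.12)]
                if len(P)>5: out.append((n,s["confidence"],s["at"],disc(P)))
    return out
E
python3 - <<'E'
from h import *
np.set_printoptions(precision=4,suppress=True)
for cam in("top","scene"):
    print(cam)
    for n,cf,at,d in see(cam,["stamp_blue","stamp_red","stamp_orange","stamp_yellow","pad_1","flower","vase"]): print(n,round(cf,2),np.array(at).round(),d)
E
```

```text
topTraceback (most recent call last):
  File "<stdin>", line 5, in <module>
  File "h.py", line 19, in see
    if len(P)>5: out.append((n,s["confidence"],s["at"],disc(P)))
                                                       ~~~~^^^
  File "h.py", line 11, in disc
    (x,y),rad=cv2.minEnclosingCircle(Q[:,:2]); return np.r_[x,y,np.median(Q[:,2]),rad,len(Q),Q[:,:2].mean(0)]
              ~~~~~~~~~~~~~~~~~~~~~~^^^^^^^^^
cv2.error: OpenCV(4.12.0) /io/opencv/modules/imgproc/src/shapedescr.cpp:201: error: (-215:Assertion failed) count >= 0 && (depth == CV_32F || depth == CV_32S) in function 'minEnclosingCircle'
```

```bash
sed -i 's/minEnclosingCircle(Q\[:,:2\])/minEnclosingCircle(np.ascontiguousarray(Q[:,:2]))/' h.py
python3 - <<'E'
from h import *
np.set_printoptions(precision=4,suppress=True)
for cam in("top","scene"):
    print(cam)
    for n,cf,at,d in see(cam,["stamp_blue","stamp_red","stamp_orange","stamp_yellow","pad_1","flower","vase"]): print(n,round(cf,2),np.array(at).round(),d)
E
```

```text
top
stamp_blue 0.58 [361. 314.] [  0.4566  -0.0686   0.0611   0.0117 148.       0.4568  -0.0682]
stamp_red 0.92 [211. 311.] [  0.4478   0.1895   0.0591   0.0119 148.       0.4475   0.1893]
stamp_orange 0.68 [142. 291.] [  0.464    0.3116   0.0572   0.0117 139.       0.4635   0.3116]
stamp_yellow 0.78 [288. 306.] [  0.4628   0.0549   0.0551   0.0114 128.       0.4628   0.0551]
pad_1 0.9 [236. 215.] [  0.6187   0.1718   0.0148   0.0299 654.       0.6186   0.1716]
pad_1 0.9 [327. 234.] [  0.606    0.0005   0.0147   0.0292 610.       0.6061   0.0008]
pad_1 0.72 [278. 224.] [  0.6122   0.0865   0.0148   0.0288 610.       0.612    0.0871]
flower 0.79 [413. 245.] [  0.5925  -0.1549   0.0189   0.0223 237.       0.5924  -0.1557]
vase 0.67 [493. 351.] [  0.4202  -0.2986   0.0741   0.0131 200.       0.42    -0.2987]
vase 0.67 [361. 315.] [  0.4566  -0.0686   0.0611   0.0117 148.       0.4568  -0.0682]
scene
stamp_blue 0.65 [259. 248.] [ 0.4569 -0.0709  0.0606  0.0122 91.      0.4586 -0.0717]
stamp_red 0.63 [338. 186.] [ 0.4482  0.1851  0.0587  0.0108 45.      0.4496  0.1843]
stamp_orange 0.77 [375. 163.] [ 0.4646  0.3128  0.0569  0.0132 45.      0.4648  0.3099]
stamp_yellow 0.62 [307. 211.] [ 0.4619  0.0536  0.0547  0.0122 68.      0.4635  0.0517]
pad_1 0.97 [353. 261.] [  0.6046  -0.0022   0.0141   0.0304 568.       0.606   -0.0026]
pad_1 0.79 [404. 216.] [  0.62     0.1694   0.0142   0.0295 353.       0.6196   0.1687]
pad_1 0.75 [323. 278.] [  0.5999  -0.0749   0.0139   0.0306 669.       0.5992  -0.0759]
pad_1 0.64 [382. 238.] [  0.6144   0.0857   0.014    0.0319 463.       0.6138   0.0837]
flower 0.59 [286. 307.] [  0.5927  -0.1564   0.0191   0.0219 298.       0.5934  -0.1581]
vase 0.77 [133. 306.] [  0.4198  -0.2986   0.0745   0.0143 203.       0.4217  -0.2998]
```

Both views agree to about 2 mm, and the heights match the text. I use the mean of the two, and start with blue.

```bash
cat >> h.py <<'E'
S=dict(blue=(.4568,-.0696,.0609),red=(.4480,.1875,.0589),orange=(.4642,.3115,.0571),yellow=(.4624,.0541,.0549))
PAD=dict(blue=(.6004,-.0740),red=(.6054,-.0008),orange=(.6132,.0861),yellow=(.6193,.1706))
PZ=.0144
d=np.array(PAD["yellow"])-PAD["blue"]; d/=np.linalg.norm(d)
def rots():
    for s in(1,-1):
        y=np.array([s*d[1],-s*d[0],0]); z=np.array([0,0,-1.]); yield np.c_[np.cross(y,z),y,z]
def rot(p):
    q=r.read_state()["qpos"]
    c=[(abs(kin.ik(p,R)[5]),i,R) for i,R in enumerate(rots()) if kin.ik(p,R) is not None]
    return min(c,key=lambda t:t[:2])[2]
R0=rot([.53,.08,.15])
def pick(xy,top,floor=0.):
    z=top-.020; r.grip(.6)
    r.goto([*xy,.14],R0); r.move_linear([*xy,z],.12); r.grip(0); s=r.read_state()
    print("grip",s["grip_width"],s["finger_force"],s["tool_pos"]); r.move_linear([*xy,.14],.15)
    return z-floor
def place(xy,h):
    r.goto([*xy,.14],R0); r.move_linear([*xy,h+PZ+.010],.15)
    hit=r.move_linear([*xy,h+PZ-.003],.02,max_force=4); s=r.read_state()
    print("placed",hit,s["tool_pos"],"expected z",h+PZ,s["finger_force"],s["wrist_force"])
    r.wait(.2); r.grip(.6); r.move_linear([*xy,.14],.15); print("clock",r.read_state()["clock"])
E
python3 - <<'E'
from h import *
print(R0,kin.ik([*S["orange"][:2],.15],R0),kin.ik([*PAD["blue"],.15],R0))
place(PAD["blue"],pick(S["blue"][:2],S["blue"][2]))
E
```

```text
[[ 0.07703937  0.99702805  0.        ]
 [ 0.99702805 -0.07703937  0.        ]
 [ 0.          0.         -1.        ]] [ 2.14785108e+01  1.08866921e+01  9.86645179e+01 -2.54444375e-14
  7.04487901e+01  2.58969196e+01] [-1.84580823e+01  1.73483593e+01  9.09252974e+01 -2.54444375e-14
  7.17263432e+01 -1.40396735e+01]
grip 0.25769431678484755 30.000404119491577 [ 0.45694024 -0.0696545   0.04109212]
placed True [ 0.60063272 -0.07407114  0.05596944] expected z 0.0553 30.000803768634796 [0.2732769  0.21725133 4.19221622]
clock 9.8167
```

The grip width of 23.7 mm matches the handle, and contact came at the expected height. Now the other three.

```bash
python3 - <<'E'
from h import *
np.set_printoptions(precision=4,suppress=True)
for n in("red","orange","yellow"): place(PAD[n],pick(S[n][:2],S[n][2]))
r.goto([.45,.25,.3],R0)
for cam in("top","scene"):
    print(cam)
    for n,cf,at,d_ in see(cam,["stamp_blue","stamp_red","stamp_orange","stamp_yellow","pad_1","vase"]): print(n,round(cf,2),np.array(at).round(),d_)
    cv2.imwrite(f"pics/{cam}1.png",camera(cam)["image"])
E
```

```text
grip 0.25400747750920294 30.00043898820877 [0.4481 0.1875 0.0391]
placed True [ 0.6057 -0.0009  0.054 ] expected z 0.0533 30.000776052474976 [0.0561 0.9192 3.6662]
clock 17.2667
grip 0.2546135225424762 30.000359416007996 [0.4643 0.3116 0.0373]
placed True [0.6134 0.086  0.0522] expected z 0.05149999999999999 30.000846683979034 [0.406  0.7963 3.6164]
clock 24.9917
grip 0.25176908554124644 30.000379979610443 [0.4625 0.0541 0.0351]
placed True [0.6196 0.1706 0.0501] expected z 0.0493 30.000503361225128 [ 0.5671 -0.8434  4.765 ]
clock 31.9083
top
stamp_blue 0.92 [368. 232.] [  0.6001  -0.0727   0.076    0.0119 142.       0.5996  -0.073 ]
stamp_red 0.55 [328. 233.] [  0.6051   0.001    0.0744   0.0116 130.       0.605    0.0012]
stamp_orange 0.67 [276. 222.] [  0.6124   0.0874   0.0722   0.0113 121.       0.6125   0.0877]
stamp_yellow 0.76 [231. 211.] [  0.6189   0.1712   0.0701   0.0112 118.       0.6188   0.1707]
pad_1 0.7 [284. 231.] [  0.6105   0.0861   0.0148   0.0284 155.       0.5964   0.0827]
pad_1 0.62 [333. 241.] [ 0.5914 -0.0108  0.0155  0.0211 17.      0.5861 -0.0133]
pad_1 0.
[... 176 characters left out ...]
mp_blue 0.84 [324. 275.] [  0.6004  -0.0745   0.0757   0.0117 122.       0.6012  -0.0762]
stamp_red 0.66 [351. 252.] [  0.6062  -0.0007   0.0736   0.0119 106.       0.6065  -0.0021]
stamp_orange 0.8 [383. 227.] [ 0.6127  0.0854  0.0717  0.0127 77.      0.6142  0.0836]
stamp_yellow 0.85 [409. 206.] [ 0.6197  0.1692  0.0696  0.0111 64.      0.6203  0.1677]
pad_1 0.76 [376. 242.] [  0.6128   0.0831   0.014    0.0298 146.       0.6153   0.0707]
pad_1 0.51 [402. 220.] [  0.6195   0.1662   0.0142   0.0288 167.       0.6231   0.1593]
pad_1 0.45 [356. 269.] [ 0.6246 -0.0145  0.0139  0.0148 12.      0.625  -0.019 ]
vase 0.83 [134. 309.] [  0.4213  -0.2994   0.0744   0.0126 175.       0.4225  -0.3002]
```

View pics/top1.png

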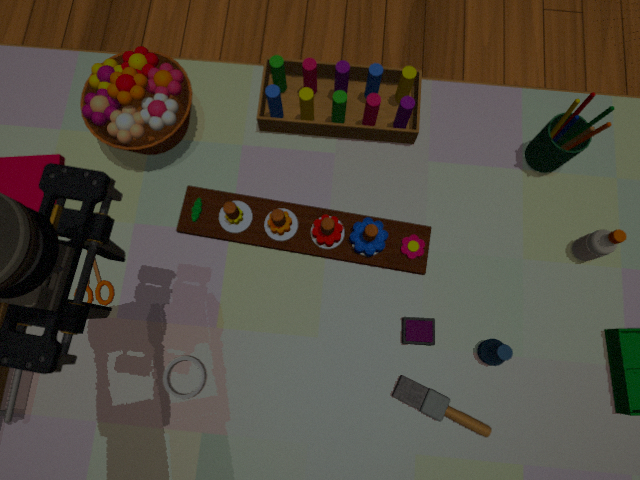

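View pics/scene1.png

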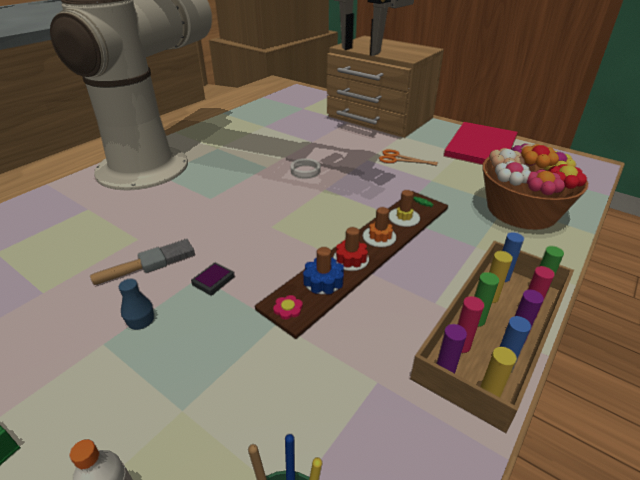

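Both pictures show all four stamps upright on their pads at (231,211), (276,222), (328,233) and (368,232). Blue is by the flower, yellow is by the leaf, the stamps are within about 1 mm of the pad centres, and the vase has not moved.

```bash
python3 - <<'E'
from station import *
print(r.read_state()["wrist_force"]); print(finish_job())
E
```

```text
[-0.34573268 -0.84108176 -0.12850791]
the job is handed in; nothing more can be done
None
```

The job is handed in: the four stamps stand upright on their pads from blue by the flower to yellow by the leaf, each measured within about 2 mm of its pad's centre, the vase did not move, and the robot's clock read about 32 s after the last placing.

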